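# Put the rolling pin on its rest

### The arm

A 6-joint arm with a two-finger parallel gripper is mounted at the origin on a cart in front of the work surface, level with it; the furniture and walls round the work are solid. World frame = base frame: x ahead of the robot, y to its left, z up, the work surface at z = 0. Lengths are in m, angles in rad, forces in N, time in s.
With the tool pointing down it reaches from about 0.375 to 0.975 m from the base axis. Payload 3.8 kg.
Tool frame: the origin (TCP) lies midway between the tips of the shut fingers; the grasp point (between the pads) lies 19 mm behind it; z points along the fingers, y is the line along which they close (so a half turn about z gives the same grasp; the last joint's range is limited). The gripper opens to 85 mm and grips with 20 to 120 N. Pads are 22 mm wide; open, the fingers measure 114 mm over their backs; the gripper's body (76 mm by 85 mm) begins 54 mm behind the grasp point. The pads swing forward as they close: fully open they stand 13 mm farther back than shut.
Start: joints at [-1.348, 0.264, 1.604, -0, 1.274, -0.037], TCP at [0.173, -0.652, 0.231] pointing down, gripper open.
Joint ranges: [-2.63, 2.63], [-0.94, 2.18], [0.31, 2.57], [-1.31, 4.45], [0, 2.66], [-2.55, 2.55]. Speed limits (rad/s): [2.57, 2.57, 3.14, 3.14, 3.14, 3.14].

### API

Orientations are given as a rotation vector (axis times angle).
In Python, from workcell import sensors, viewer, job gives the robot as it stands.
- The arm moves only by the shell command python3 -m inch 'ROWS' [FORCE]. ROWS is JSON, one flat list of numbers, 7 for each row, row after row: the shift along the tool's x, y, z in mm, then the turn, a rotation vector about the tool's x, y, z in degrees, then the finger opening in mm, from 0 to 85.4. A call has exactly 8 rows; each row shifts and turns the commanded pose from where the row before left it, along the tool's axes as they then stand; what a row does not reach is not made up. A row lasts 1/10 s, in which the tool goes at most 50 mm and 8.59 degrees, less where a joint would pass 70% of its speed; a pose out of reach is approached as far as the arm can. A call is refused whole if a number of a shift passes 50 or a number of a turn 8.59, either way. A call with a gripper value outside its range is refused whole. The fingers move at their own pace and stop on an object; FORCE is the grip in N (left out, the last holds). Time passes only in rows, so rows that do not move let the fingers close, or fill a call up. It gives the time, the measured TCP pose, the force, the opening and the grip force at its end, in the units of the state.
- sensors.read_state(): the state, without advancing time (a new reading comes with each control period).
- viewer.read_camera(name): name is "scene" or "top" or "wrist"; returns the picture (420x560x3 uint8, red, green, blue); there is no depth.
- viewer.camera_params(name): a dict with "K" (3x3 intrinsics, pixels), "world_to_cam" (4x4, takes a point from world to camera coordinates). Camera axes: x right, y down, z forward; pixel columns grow to the right and rows downward; lengths in m; the calibration is good to about 2 mm. The wrist camera is an equidistant fisheye: a pixel r from the principal point sees the ray r / f radians off the axis. A picture is of the moment at which its call begins: read the wrist's pose just before it. camera_params takes no time and is no camera call; for the wrist camera it gives the pose at the moment of the call.
- job.finish_job(): hands the job in; it is judged then, once.
The state is a dict: "time": time; "q": joint angles; "joint_vel": joint speeds; "joint_torque": joint torques, N m; "tool_pos": TCP position; "tcp_rot": TCP orientation; "wrist_force": force on the tool from outside, world axes, zero at the start; "torque": the same for the moment, N m; "width": opening from 0.0 (shut) to 1.0 (fully open); "grip_force": force on a finger pad.
Only numpy, scipy, OpenCV 4.12 (cv2) and the standard library are available. Lean on these libraries where they do the work, as an engineer would, in place of code of your own. Each camera call takes 0.05 s, during which the arm holds its last target. There are 200 camera calls.

### The job

The rolling pin has been pushed under the low riser shelf, with one handle sticking out. Draw it right out by that handle until the whole pin is clear of the shelf and let it go on the worktop, then take it round the barrel and put it on its two-armed rest: lower it until both handles have settled in the V supports before you open the fingers, never dropping it. Leave it lying there, and leave the other things on the worktop and the jar on the shelf where they are.

Things in the scene. Friction and masses are not known exactly. Their poses are not given: they have to be found in the camera images.
- pin: loose wooden rolling pin (mm), 0.18 to 0.35 kg: barrel 44 in diameter, 140 long; at each end a straight round handle 20 in diameter, 55 long. Its y axis is parallel to its long axis; origin 22 from that axis, half-way along. Fine flats on the barrel keep it from rolling unless pushed. It starts on the worktop inside the riser shelf, its -y handle and 10 to 30 of barrel sticking out of the open end
- pin_center (a point): centre of the rolling pin, on its long axis, half-way along the barrel (22 mm above the worktop while it lies there; the handles then hang 12 mm clear of the worktop). Its y axis is the pin's long axis
- pin_handle (a point): middle of the handle that sticks out, on the pin's long axis, 97.5 mm from its centre towards the pin's -y; the handle's end is 27.5 mm further out
- riser: low riser shelf (mm), fixed, 136 (x) x 204 (y) x 64 high: white, top 10 thick on walls, 102 wide and 54 high inside. Only its -y end is open (facing the middle of the worktop), so the pin must be drawn out along the shelf's -y. Origin at the centre of its underside; the open end is 100 from it towards -y
- rest: rolling-pin rest (mm), fixed: dark wooden base 100 (x) x 200 (y) x 12 high, two steel V supports 12 thick at y = -82 and +82, 152 free between them (6 to spare at each barrel end). V sides slope 45 degrees; mouth 59 wide at 64 above the worktop, bottom at 34. The pin lies along the rest's y, either way round, handles in the Vs, barrel between them. Origin: centre of the underside
- rest_seat (a point): where the centre of the rolling pin lies when it is seated in the rest: 48 mm above the worktop, half-way between the two V supports. Its y axis is the line of the seated pin
- jar_low: bystander (sizes in mm): low white jar with a black lid, 95 wide, 60 high, standing on top of the riser shelf; origin at the centre of its underside
- small_cup: bystander (sizes in mm): small white cup, 64 wide, 36 high, on the worktop; origin at the centre of its underside
- pepper_mill: bystander (sizes in mm): turned wooden pepper mill, 46 wide, 127 high, at the back right; origin at the centre of its underside
- salt_shaker: bystander (sizes in mm): glass salt shaker with a steel cap, 42 wide, 80 high, at the back right; origin at the centre of its underside
- wood_bowl: bystander (sizes in mm): small wooden bowl, 111 wide, 32 high, at the back right; origin at the centre of its underside
- teaspoon: bystander (sizes in mm): steel teaspoon, 132 x 26 x 9, lying before the coffee maker and kettle; origin at the centre of its underside

How it is judged:
On the way, in this order (a step that is already met when the one before it is completed fails the run):
1. the whole rolling pin is clear of the riser shelf and lies on the worktop, let go (y of pin_center in the frame of riser below -0.222 m and height (world z) of pin_center below 0.027 m and contact force between the fingers and pin below 0.05 N), for 0.2 s.
2. the pin rests in both V supports while the fingers still hold it (horizontal distance between pin_center and rest_seat below 0.011 m and z of pin_center in the frame of rest between 0.044 and 0.052 m and angle between the y axis of pin and the y axis of rest, either way round below 0.06 rad and contact force between pin and rest above 0.8 N and contact force between the fingers and pin above 0.5 N), for 0.1 s.
At the end, for the whole second after the job is handed in: The rolling pin lies still in the rest, released: its centre within 11 mm horizontally and 4 mm vertically of the seat point, its axis within 0.06 rad of the rest's y axis, its weight (at least 0.8 N) on the rest (horizontal distance between pin_center and rest_seat below 0.011 m and z of pin_center in the frame of rest between 0.044 and 0.052 m and angle between the y axis of pin and the y axis of rest, either way round below 0.06 rad and contact force between pin and rest above 0.8 N and contact force between the fingers and pin below 0.05 N and linear speed of pin below 0.02 m/s); the robot touches nothing.
It fails at once if the rolling pin is dropped: it is in the air more than 5 mm above its seated height, touched by nothing (height (world z) of pin_center above 0.053 m and contact force between pin and anything else below 0.001 N).
It fails at once if another thing on the worktop or the jar on the shelf is moved by more than 30 mm (distance of any of jar_low, small_cup, pepper_mill, salt_shaker, wood_bowl, teaspoon from where it was at the start of the episode above 0.03 m).
It also fails if it takes over 67 s, if anything falls off the work surface, if the arm or the gripper's body presses on something with over 40 N, if the wrist force passes 120 N, or if a joint passes its speed limit or range.

## Working session

There is one attempt and no reset: what is moved stays moved. The work goes in short steps, Python scripts to look and compute and a shell command to move; the robot and the scene stay as the last step left them, time stands still between calls to the robot, and variables do not carry over. Pictures are saved under pics/ and viewed, at most 12 in all, crops included, and the job is handed in when it is done.

```bash
ls; mkdir -p pics
cat > h.py <<'E'
import numpy as np, cv2
from workcell import sensors, viewer, job
from scipy.spatial.transform import Rotation as R
def snap(n,f):
    p=viewer.camera_params(n); im=viewer.read_camera(n); cv2.imwrite('pics/'+f,im[:,:,::-1]); np.savez('pics/'+f+'.npz',im=im,K=p['K'],T=p['world_to_cam']); return im,p
def ray(p,u,v,fish=False):
    K=np.array(p['K']);T=np.array(p['world_to_cam'])
    x=(u-K[0,2])/K[0,0];y=(v-K[1,2])/K[1,1]
    if fish:
        r=np.hypot(x,y); d=np.array([x/r*np.sin(r),y/r*np.sin(r),np.cos(r)]) if r>1e-9 else np.array([0,0,1.])
    else: d=np.array([x,y,1.])
    Rm=T[:3,:3]; return -Rm.T@T[:3,3], Rm.T@d/np.linalg.norm(d)
def onplane(p,u,v,z,fish=False):
    o,d=ray(p,u,v,fish); return o+d*(z-o[2])/d[2]
def tri(rs):
    A=sum(np.eye(3)-np.outer(d,d) for o,d in rs); b=sum((np.eye(3)-np.outer(d,d))@o for o,d in rs)
    return np.linalg.solve(A,b)
def load(f):
    z=np.load('pics/'+f+'.npz'); return z['im'],{'K':z['K'],'world_to_cam':z['T']}
E
python3 - <<'E'
from h import *
for n in('top','scene'):
    im,p=snap(n,n+'1.png'); print(n,np.round(p['K'],1).tolist(),np.round(p['world_to_cam'],3).tolist())
a=cv2.imread('pics/top1.png');b=cv2.imread('pics/scene1.png')
s=sensors.read_state();print(s['time'],s['tool_pos'],s['tcp_rot'],s['wrist_force'])
E
```

```text
pics
top [[381.9, 0.0, 277.1], [0.0, 381.9, 215.0], [0.0, 0.0, 1.0]] [[-0.029, -0.999, -0.029, 0.086], [-0.991, 0.032, -0.133, 0.577], [0.134, 0.025, -0.991, 1.054], [0.0, 0.0, 0.0, 1.0]]
scene [[441.3, 0.0, 278.1], [0.0, 441.3, 215.0], [0.0, 0.0, 1.0]] [[-0.702, -0.712, -0.008, 0.446], [-0.397, 0.401, -0.826, 0.248], [0.591, -0.577, -0.564, 1.277], [0.0, 0.0, 0.0, 1.0]]
0.1 [ 0.17325005 -0.65167769  0.23005115] [-3.11302582e+00 -4.06657495e-01  3.15244002e-04] [ 0.61300618  0.28060166 -0.4524251 ]
```

View pics/top1.png

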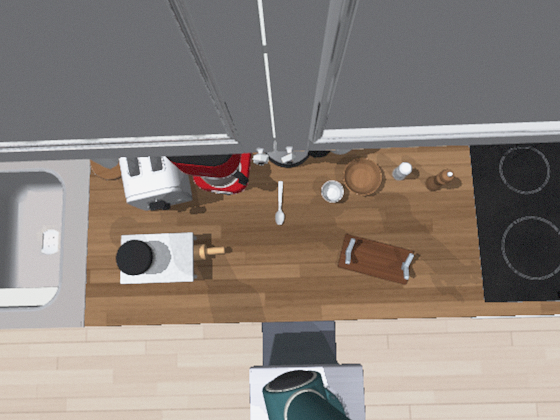

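View pics/scene1.png

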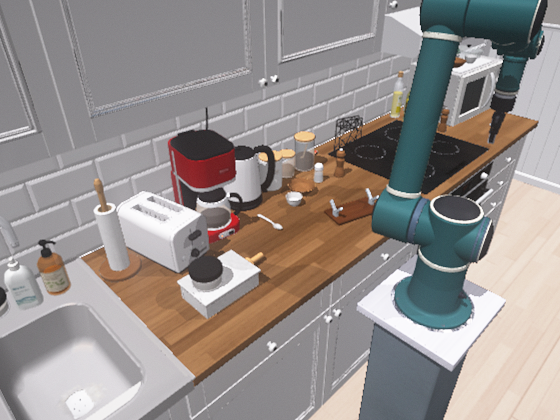

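The top view shows the shelf at about (157,258) with the jar on it. The handle runs from about (200,252) to (229,251), the rest sits around (376,259) with V's at (350,251) and (408,265). Next I enlarge these areas.

Run:
```python
from h import *
a=cv2.imread('pics/top1.png');b=cv2.imread('pics/scene1.png')
r=lambda i,x,y,w,h:cv2.resize(i[y:y+h,x:x+w],(400,300),interpolation=cv2.INTER_CUBIC)
m=np.vstack([np.hstack([r(a,110,205,133,100),r(a,325,210,107,80)]),np.hstack([r(b,170,230,120,90),r(b,310,170,80,60)])])
cv2.imwrite('pics/m1.png',m)
im,p=load('top1.png')
for n,u,v in[('tip',229,251),('barrelend',203,252)]:print(n,onplane(p,u,v,.022).round(3))
for n,u,v in[('V1',350,251),('V2',408,265)]:print(n,onplane(p,u,v,.06).round(3))
for n,u,v in[('c',121,236),('c',192,233),('c',193,282),('c',122,284)]:print(n,onplane(p,u,v,.064).round(3))
```

```text
tip [0.482 0.21  0.022]
barrelend [0.481 0.285 0.022]
V1 [ 0.47  -0.131  0.06 ]
V2 [ 0.427 -0.287  0.06 ]
c [0.531 0.508 0.064]
c [0.533 0.307 0.064]
c [0.398 0.304 0.064]
c [0.398 0.502 0.064]
```

View pics/m1.png

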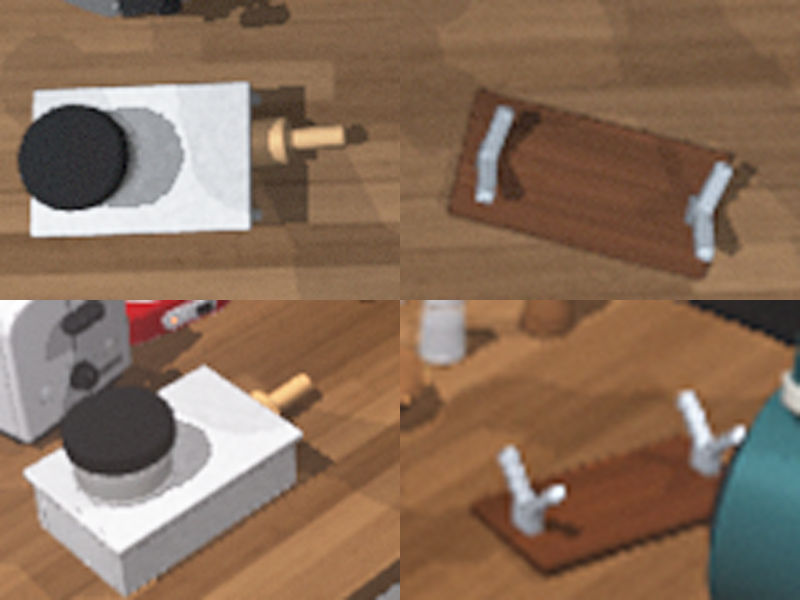

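Run:
```python
from h import *
s=sensors.read_state();M=R.from_rotvec(s['tcp_rot']).as_matrix();print(M.round(3))
p=load('top1.png')[1];q=load('scene1.png')[1]
T=lambda x,y:(110+x*133/400,205+y/3); T2=lambda x,y:(325+x*107/400,210+y*80/300)
S=lambda x,y:(170+x*.3,230+(y-300)*.3); S2=lambda x,y:(310+(x-400)*.2 if 0 else 310+(x-400)*.2,170+(y-300)*.2)
def both(n,a,b): print(n,tri([ray(p,*a),ray(q,*b)]).round(4))
both('tip axis',T(344,134.5),S(306,383)); both('riser corner NE',T(249,82),S(205,367)); both('riser SE',T(249,228),S(301,435))
for n,u,v in[('tip',344,134.5),('root',291,137)]:print(n,onplane(p,*T(u,v),.022).round(4))
# rest: V arms tips, crop coordinates (x-400)
for n,t,c in[('V1 far',(105,112),(506,452)),('V1 near',(86,197),(558,491)),('V2 far',(322,166),(685,396))]:
  both(n,T2(*t),S2(*c))
for n,t in[('V1f',(105,112)),('V1n',(86,197)),('V2f',(324,166)),('V2n',(305,256))]: print(n,onplane(p,*T2(*t),.062).round(4))
for n,t in[('b1',(81,90)),('b2',(47,212)),('b3',(302,277)),('b4',(336,155))]: print(n,onplane(p,*T2(*t),.012).round(4))
```

```text
[[ 0.966  0.257 -0.   ]
 [ 0.257 -0.966  0.002]
 [ 0.    -0.002 -1.   ]]
tip axis [0.4848 0.2231 0.0201]
riser corner NE [0.5346 0.3053 0.0587]
riser SE [0.4    0.3058 0.0581]
tip [0.4854 0.2234 0.022 ]
root [0.4845 0.2746 0.022 ]
V1 far [ 0.5004 -0.1418  0.0563]
V1 near [ 0.4382 -0.1241  0.0591]
V2 far [ 0.4553 -0.2992  0.056 ]
V1f [ 0.5002 -0.1407  0.062 ]
V1n [ 0.4385 -0.1234  0.062 ]
V2f [ 0.4559 -0.298   0.062 ]
V2n [ 0.3915 -0.2795  0.062 ]
b1 [ 0.5209 -0.1317  0.012 ]
b2 [ 0.4282 -0.1007  0.012 ]
b3 [ 0.3739 -0.2912  0.012 ]
b4 [ 0.4651 -0.3238  0.012 ]
```

```bash
cat >> h.py <<'E'
def plan(pos,yaw,n,start=None):
    """prints even tool-axis steps from here to pos (world), tool down with x-axis at yaw deg"""
    s=sensors.read_state(); p=np.array(s['tool_pos']); M=R.from_rotvec(s['tcp_rot']) 
    if start: p=np.array(start[0]); M=R.from_euler('z',start[1],degrees=True)*R.from_euler('x',180,degrees=True)
    G=R.from_euler('z',yaw,degrees=True)*R.from_euler('x',180,degrees=True)
    w=(M.inv()*G).as_rotvec(degrees=True)/n; d=(np.array(pos)-p)/n
    for i in range(n):
        print((M.inv().apply(d)*1000).round(1).tolist(), w.round(2).tolist()); M=M*R.from_rotvec(w,degrees=True)
def st():
    s=sensors.read_state(); M=R.from_rotvec(s['tcp_rot']).as_matrix()
    print('t',round(s['time'],2),'p',np.round(s['tool_pos'],4),'yaw',np.degrees(np.arctan2(M[1,0],M[0,0])).round(2),'tilt',M[:2,2].round(4),'F',np.round(s['wrist_force'],1),'w',round(s['width'],3),'g',round(s['grip_force'],2))
E
python3 - <<'E'
from h import *
plan((.48,-.3,.2),75,16)
print(); plan((.485,.10,.15),90,8,((.48,-.3,.2),75))
E
```

```text
[24.2, -16.3, 1.9] [-0.01, -0.0, -3.76]
[25.2, -14.7, 1.9] [-0.01, -0.0, -3.76]
[26.1, -13.0, 1.9] [-0.01, -0.0, -3.76]
[26.9, -11.3, 1.9] [-0.01, -0.0, -3.76]
[27.6, -9.5, 1.9] [-0.01, -0.0, -3.76]
[28.1, -7.7, 1.9] [-0.01, -0.0, -3.76]
[28.6, -5.8, 1.9] [-0.01, -0.0, -3.76]
[28.9, -3.9, 1.9] [-0.01, -0.0, -3.76]
[29.1, -2.0, 1.9] [-0.01, -0.0, -3.76]
[29.2, -0.1, 1.9] [-0.01, -0.0, -3.76]
[29.1, 1.8, 1.9] [-0.01, -0.0, -3.76]
[28.9, 3.7, 1.9] [-0.01, -0.0, -3.76]
[28.6, 5.6, 1.9] [-0.01, -0.0, -3.76]
[28.2, 7.5, 1.9] [-0.01, -0.0, -3.76]
[27.6, 9.3, 1.9] [-0.01, -0.0, -3.76]
[27.0, 11.1, 1.9] [-0.01, -0.0, -3.76]

[48.5, -12.3, 6.2] [-0.0, 0.0, -1.87]
[48.8, -10.7, 6.2] [-0.0, 0.0, -1.87]
[49.2, -9.1, 6.3] [-0.0, 0.0, -1.87]
[49.4, -7.5, 6.3] [-0.0, 0.0, -1.87]
[49.7, -5.9, 6.3] [-0.0, 0.0, -1.87]
[49.8, -4.3, 6.3] [-0.0, 0.0, -1.87]
[49.9, -2.6, 6.3] [-0.0, 0.0, -1.87]
[50.0, -1.0, 6.3] [-0.0, 0.0, -1.87]
```

```bash
python3 -m inch '[24,-16,2,0,0,-3.75,85, 25,-15,2,0,0,-3.75,85, 26,-13,2,0,0,-3.75,85, 27,-11,2,0,0,-3.75,85, 28,-10,2,0,0,-3.75,85, 28,-8,2,0,0,-3.75,85, 29,-6,2,0,0,-3.75,85, 29,-4,2,0,0,-3.75,85]'
python3 -m inch '[29,-2,2,0,0,-3.75,85, 29,0,2,0,0,-3.75,85, 29,2,2,0,0,-3.75,85, 29,4,2,0,0,-3.75,85, 29,6,2,0,0,-3.75,85, 28,7,2,0,0,-3.75,85, 28,9,2,0,0,-3.75,85, 27,11,2,0,0,-3.75,85]'
python3 -c "from h import *;snap('wrist','w0.png');st();plan((.485,.10,.17),90,8)"
```

```text
time: 0.9
tool_pos: [0.3271, -0.4742, 0.2146]
tcp_rot: [-2.901, -1.203, 0.0]
wrist_force: [1.0, 0.3, 0.1]
width: 0.996
grip_force: 0.0
time: 1.7
tool_pos: [0.4807, -0.2986, 0.1987]
tcp_rot: [-2.491, -1.913, 0.0]
wrist_force: [0.2, -0.0, 0.6]
width: 0.993
grip_force: 0.0
t 1.75 p [ 0.4831 -0.2955  0.1983] yaw 75.27 tilt [0.0012 0.0035] F [ 2.2  1.9 -0.3] w 0.995 g 0.0
[47.9, -12.3, 3.7] [0.01, -0.03, -1.84]
[48.2, -10.8, 3.7] [0.01, -0.03, -1.84]
[48.6, -9.2, 3.7] [0.01, -0.03, -1.84]
[48.8, -7.7, 3.7] [0.01, -0.03, -1.84]
[49.1, -6.1, 3.6] [0.01, -0.03, -1.84]
[49.2, -4.5, 3.6] [0.01, -0.03, -1.84]
[49.3, -2.9, 3.6] [0.01, -0.03, -1.84]
[49.4, -1.3, 3.6] [0.01, -0.03, -1.84]
```

```bash
python3 -m inch '[48,-12,3.5,0,0,-1.84,85, 48,-11,3.5,0,0,-1.84,85, 48,-9,3.5,0,0,-1.84,85, 49,-8,3.5,0,0,-1.84,85, 49,-6,3.5,0,0,-1.84,85, 49,-4,3.5,0,0,-1.84,85, 49,-3,3.5,0,0,-1.84,85, 49,-1,3.5,0,0,-1.84,85]'
python3 -m inch '[25,0,0,0,0,0,85, 20,0,0,0,0,0,85, 15,0,0,0,0,0,85, 0,0,0,0,0,0,85, 0,0,0,0,0,0,85, 0,0,0,0,0,0,85, 0,0,0,0,0,0,85, 0,0,0,0,0,0,85]'
python3 -c "
from h import *
im,p=snap('wrist','w1.png');st();print(p['K'].round(1) if hasattr(p['K'],'round') else p['K'],np.linalg.inv(p['world_to_cam']).round(3))"
```

```text
time: 2.55
tool_pos: [0.4851, 0.0957, 0.171]
tcp_rot: [2.228, 2.215, -0.0]
wrist_force: [1.2, -0.3, 0.9]
width: 0.997
grip_force: 0.0
time: 3.35
tool_pos: [0.4863, 0.1531, 0.1713]
tcp_rot: [2.23, 2.212, -0.0]
wrist_force: [-0.6, -0.8, 0.3]
width: 0.995
grip_force: 0.0
t 3.4 p [0.4863 0.1532 0.1713] yaw 89.54 tilt [ 0.0001 -0.0001] F [ 0.3  0.2 -0.1] w 0.998 g 0.0
[[325.2   0.  284.9]
 [  0.  325.2 209.2]
 [  0.    0.    1. ]] [[ 1.    -0.008 -0.003  0.487]
 [-0.009 -0.953 -0.304  0.231]
 [-0.     0.304 -0.953  0.314]
 [ 0.     0.     0.     1.   ]]
```

View pics/w1.png

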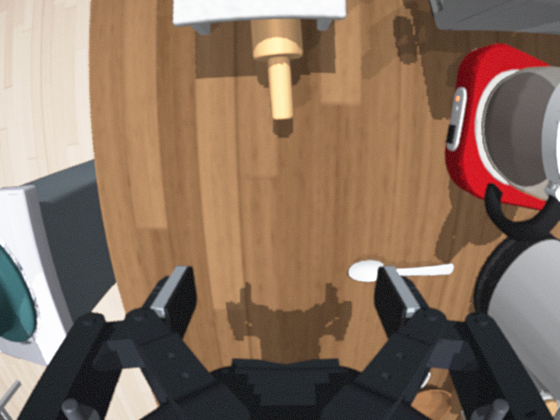

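The wrist view shows the handle from its root at about (279,58) to its tip at about (283,118), with the shelf mouth at row ~18 above it.

Run:
```python
from h import *
im,p=load('w1.png')
h=cv2.cvtColor(im,cv2.COLOR_RGB2HSV).astype(int)
for v in range(60,122,8):
    r=np.where((h[v,250:310,2]>165))[0]+250; print(v,r.min() if len(r) else 0,r.max() if len(r) else 0,h[v,281])
for n,u,v,z in[('root',279,59,.022),('tip',283,118,.022),('barrelL',253,55,.022),('barrelR',302,53,.022)]:print(n,onplane(p,u,v,z,True).round(4))
q=load('top1.png')[1]
print('tri tip',tri([ray(p,283,117,True),ray(q,224.5,249.7)]).round(4))
plan((.4865,.246,.10),90,4); plan((.4865,.246,.006),90,8,((.4865,.246,.10),90))
```

```text
60 269 286 [ 15 110 199]
68 268 289 [ 24  69 254]
76 269 290 [ 24  70 254]
84 250 290 [ 25  66 254]
92 250 291 [ 25  68 254]
100 250 291 [ 25  67 254]
108 250 292 [ 24  65 254]
116 250 292 [ 24  72 255]
root [0.4817 0.2763 0.022 ]
tip [0.4848 0.223  0.022 ]
barrelL [0.4589 0.2806 0.022 ]
barrelR [0.5019 0.2817 0.022 ]
tri tip [0.4853 0.2236 0.0194]
[23.2, -0.1, 17.8] [0.0, 0.0, -0.12]
[23.2, -0.1, 17.8] [0.0, 0.0, -0.12]
[23.2, -0.0, 17.8] [0.0, 0.0, -0.12]
[23.2, 0.0, 17.8] [0.0, 0.0, -0.12]
[0.0, -0.0, 11.8] [0.0, 0.0, 0.0]
[0.0, -0.0, 11.8] [0.0, 0.0, 0.0]
[0.0, -0.0, 11.8] [0.0, 0.0, 0.0]
[0.0, -0.0, 11.8] [0.0, 0.0, 0.0]
[0.0, -0.0, 11.8] [0.0, 0.0, 0.0]
[0.0, -0.0, 11.8] [0.0, 0.0, 0.0]
[0.0, -0.0, 11.8] [0.0, 0.0, 0.0]
[0.0, -0.0, 11.8] [0.0, 0.0, 0.0]
```

```bash
python3 -m inch '[23,-1,20,0,0,-3.5,70, 23,-1,20,0,0,0,60, 23,0,20,0,0,0,60, 24,0,20,0,0,0,60, 0,0,20,0,0,0,60, 0,0,20,0,0,0,60, 0,0,10,0,0,0,60, 0,0,0,0,0,0,60]'
python3 -m inch '[0,0,10,0,0,0,60, 0,0,10,0,0,0,60, 0,0,8,0,0,0,60, 0,0,7,0,0,0,60, 0,0,0,0,0,0,60, 0,0,0,0,0,0,60, 0,0,0,0,0,0,60, 0,0,0,0,0,0,60]'
python3 -c "from h import *;st()"
```

```text
time: 4.2
tool_pos: [0.4792, 0.2459, 0.0396]
tcp_rot: [-2.16, -2.279, 0.005]
wrist_force: [-0.4, -0.4, -0.2]
width: 0.701
grip_force: 0.0
time: 5.0
tool_pos: [0.4809, 0.247, 0.0067]
tcp_rot: [2.16, 2.281, 0.001]
wrist_force: [-0.4, 0.2, -0.2]
width: 0.699
grip_force: 0.0
t 5.0 p [0.4809 0.247  0.0067] yaw 93.11 tilt [0.0008 0.0004] F [-0.4  0.2 -0.2] w 0.699 g 0.0
```

```bash
python3 -m inch '[0,2,0,0,0,0,45, 0,0,0,0,0,0,20, 0,0,0,0,0,0,10, 0,0,0,0,0,0,10, 0,0,0,0,0,0,10, 0,0,0,0,0,0,10, 0,0,0,0,0,0,10, 0,0,0,0,0,0,10]' 40
python3 -c "from h import *;st()"
```

```text
time: 5.8
tool_pos: [0.4827, 0.2469, 0.0065]
tcp_rot: [2.16, 2.281, 0.001]
wrist_force: [-1.2, -0.3, 3.4]
width: 0.215
grip_force: 38.9
t 5.8 p [0.4827 0.2469 0.0065] yaw 93.1 tilt [0.0004 0.0002] F [-1.2 -0.3  3.4] w 0.215 g 38.94
```

```bash
python3 -m inch '[-6,-0.3,0,0,0,0,10, -13,-0.7,0,0,0,0,10, -13,-0.7,0,0,0,0,10, -13,-0.7,0,0,0,0,10, -13,-0.7,0,0,0,0,10, -13,-0.7,0,0,0,0,10, -13,-0.7,0,0,0,0,10, -13,-0.7,0,0,0,0,10]'
python3 -c "from h import *;st()"
python3 -m inch '[-16,-0.8,0,0,0,0,10, -16,-0.8,0,0,0,0,10, -16,-0.8,0,0,0,0,10, -16,-0.8,0,0,0,0,10, -16,-0.8,0,0,0,0,10, -16,-0.8,0,0,0,0,10, -14,-0.8,0,0,0,0,10, 0,0,0,0,0,0,10]'
python3 -c "from h import *;st();snap('top','t2.png')"
```

```text
time: 6.6
tool_pos: [0.4826, 0.1485, 0.0064]
tcp_rot: [2.161, 2.28, 0.0]
wrist_force: [0.0, 2.6, 2.7]
width: 0.22
grip_force: 39.0
t 6.6 p [0.4826 0.1485 0.0064] yaw 93.09 tilt [0.0001 0.0001] F [0.  2.6 2.7] w 0.22 g 39.01
time: 7.4
tool_pos: [0.4826, 0.0368, 0.0064]
tcp_rot: [2.16, 2.28, -0.003]
wrist_force: [0.2, -4.8, 7.1]
width: 0.215
grip_force: 39.4
t 7.4 p [0.4826 0.0368 0.0064] yaw 93.09 tilt [-0.0007 -0.0024] F [ 0.2 -4.8  7.1] w 0.215 g 39.44
```

```bash
python3 -m inch '[0,0,0,0,0,0,30, 0,0,0,0,0,0,45, 0,0,0,0,0,0,60, 0,0,0,0,0,0,60, 0,0,0,0,0,0,60, 0,0,0,0,0,0,60, 0,0,-10,0,0,0,70, 0,0,-20,0,0,0,85]'
python3 -m inch '[0,0,-25,0,0,0,85, 0,0,-30,0,0,0,85, 0,0,-35,0,0,0,85, 0,0,-35,0,0,0,85, 0,0,-10,0,0,0,85, 0,0,0,0,0,0,85, 0,0,0,0,0,0,85, 0,0,0,0,0,0,85]'
python3 -c "from h import *;st();snap('top','t3.png');snap('wrist','w3.png')"
```

```text
time: 8.25
tool_pos: [0.4812, 0.0396, 0.0356]
tcp_rot: [-2.158, -2.279, 0.004]
wrist_force: [0.7, -0.6, -0.0]
width: 0.96
grip_force: 0.0
time: 9.05
tool_pos: [0.4814, 0.0396, 0.1692]
tcp_rot: [-2.159, -2.279, 0.004]
wrist_force: [0.4, -0.5, -0.6]
width: 0.996
grip_force: 0.0
t 9.05 p [0.4814 0.0396 0.1692] yaw 93.1 tilt [-0.0038 -0.0001] F [ 0.4 -0.5 -0.6] w 0.996 g 0.0
```

View pics/w3.png

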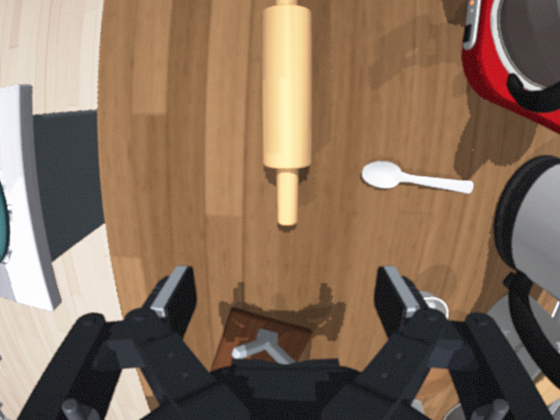

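The pin is out and released: barrel from about (287,167) to (287,7), sides at columns 264 and 311, handle tip at about (287,225).

Run:
```python
from h import *
im,p=load('w3.png')
h=cv2.cvtColor(im,cv2.COLOR_RGB2HSV).astype(int)
m=((h[:,:,2]>200)&(h[:,:,1]>40)&(h[:,:,0]<32)).astype(np.uint8); m[235:]=0; m[:,:250]=0;m[:,330:]=0
for v in (20,60,100,140,160,165,170,190,210,220,224,228):
    r=np.where(m[v])[0]
    if len(r):
        a,b=r.min(),r.max(); print(v,a,b,onplane(p,(a+b)/2,v,.022,True).round(4),'w',(onplane(p,b+.5,v,.022,True)-onplane(p,a-.5,v,.022,True))[0].round(4))
print('tip',onplane(p,287,225,.022,True))
t,q=load('t3.png'); c=t[225:290,195:345]; cv2.imwrite('pics/m3.png',cv2.resize(c[:,:,::-1],None,fx=5,fy=5,interpolation=cv2.INTER_CUBIC))
```

```text
20 265 308 [0.4733 0.1986 0.022 ] w 0.0384
60 265 308 [0.4753 0.1613 0.022 ] w 0.0382
100 263 308 [0.4763 0.1254 0.022 ] w 0.0402
140 264 308 [0.4787 0.0897 0.022 ] w 0.04
160 264 308 [0.4797 0.0717 0.022 ] w 0.0404
165 266 305 [0.4795 0.0671 0.022 ] w 0.036
170 287 288 [0.4815 0.0626 0.022 ] w 0.0018
190 277 296 [0.4817 0.0439 0.022 ] w 0.0183
210 278 296 [0.4832 0.0246 0.022 ] w 0.0178
220 278 296 [0.4837 0.0147 0.022 ] w 0.0179
224 281 292 [0.4835 0.0106 0.022 ] w 0.0114
tip [0.48402757 0.00966023 0.022     ]
```

View pics/m3.png

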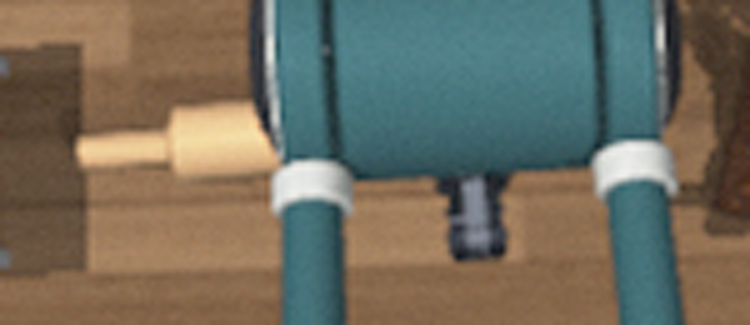

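```bash
python3 -m inch '[20,0,0,0,0,0,85, 25,0,0,0,0,0,85, 25,0.5,5,0,0,0,85, 20,0.5,15,0,0,0,85, 5.5,0,25,0,0,0,85, 0,0,25,0,0,0,85, 0,0,25,0,0,0,85, 0,0,15,0,0,0,85]'
python3 -c "from h import *;st();snap('top','t4.png')"
python3 -m inch '[0,0,12,0,0,0,85, 0,0,12,0,0,0,85, 0,0,12,0,0,0,85, 0,0,11,0,0,0,85, 0,0,8,0,0,0,85, 0,0,2,0,0,0,85, 0,0,0,0,0,0,85, 0,0,0,0,0,0,85]'
python3 -c "from h import *;st()"
```

```text
time: 9.95
tool_pos: [0.4763, 0.1346, 0.0579]
tcp_rot: [-2.158, -2.279, 0.007]
wrist_force: [-0.3, -0.8, -0.1]
width: 0.993
grip_force: 0.0
t 9.95 p [0.4763 0.1346 0.0579] yaw 93.13 tilt [-0.0051 -0.0012] F [-0.3 -0.8 -0.1] w 0.993 g 0.0
time: 10.8
tool_pos: [0.4792, 0.1351, 0.0047]
tcp_rot: [2.16, 2.28, 0.001]
wrist_force: [-0.2, -0.7, 0.2]
width: 0.994
grip_force: 0.0
t 10.8 p [0.4792 0.1351 0.0047] yaw 93.1 tilt [0.0008 0.0002] F [-0.2 -0.7  0.2] w 0.994 g 0.0
```

```bash
python3 -m inch '[0,-2,2,0,0,0,70, 0,0,0,0,0,0,50, 0,0,0,0,0,0,35, 0,0,0,0,0,0,35, 0,0,0,0,0,0,35, 0,0,0,0,0,0,35, 0,0,0,0,0,0,35, 0,0,0,0,0,0,35]' 50
python3 -c "from h import *;st()"
python3 -m inch '[0,0,-5,0,0,0,35, 0,0,-10,0,0,0,35, 0,0,-15,0,0,0,35, 0,0,-20,0,0,0,35, 0,0,-25,0,0,0,35, 0,0,-20,0,0,0,35, 0,0,-5,0,0,0,35, 0,0,0,0,0,0,35]'
python3 -c "
from h import *;st();snap('wrist','w5.png')
plan((.4465,-.211,.115),73.8,16)"
```

```text
time: 11.6
tool_pos: [0.477, 0.135, 0.0028]
tcp_rot: [2.16, 2.281, 0.001]
wrist_force: [-1.8, -0.5, 5.2]
width: 0.497
grip_force: 50.8
t 11.6 p [0.477  0.135  0.0028] yaw 93.1 tilt [0.0004 0.0001] F [-1.8 -0.5  5.2] w 0.497 g 50.84
time: 12.4
tool_pos: [0.4775, 0.1351, 0.1033]
tcp_rot: [2.16, 2.28, 0.003]
wrist_force: [-0.0, -0.2, -2.4]
width: 0.496
grip_force: 51.1
t 12.4 p [0.4775 0.1351 0.1033] yaw 93.1 tilt [0.0023 0.0006] F [-0.  -0.2 -2.4] w 0.496 g 51.1
[-21.5, -3.0, -0.8] [0.0, -0.0, 1.21]
[-21.5, -2.6, -0.8] [0.0, -0.0, 1.21]
[-21.6, -2.1, -0.8] [0.0, -0.0, 1.21]
[-21.6, -1.7, -0.8] [0.0, -0.0, 1.21]
[-21.7, -1.2, -0.8] [0.0, -0.0, 1.21]
[-21.7, -0.8, -0.8] [0.0, -0.0, 1.21]
[-21.7, -0.3, -0.8] [0.0, -0.0, 1.21]
[-21.7, 0.1, -0.8] [0.0, -0.0, 1.21]
[-21.7, 0.6, -0.8] [0.0, -0.0, 1.21]
[-21.7, 1.1, -0.8] [0.0, -0.0, 1.21]
[-21.6, 1.5, -0.8] [0.0, -0.0, 1.21]
[-21.6, 2.0, -0.8] [0.0, -0.0, 1.21]
[-21.6, 2.4, -0.8] [0.0, -0.0, 1.21]
[-21.5, 2.9, -0.8] [0.0, -0.0, 1.21]
[-21.4, 3.3, -0.8] [0.0, -0.0, 1.21]
[-21.4, 3.8, -0.8] [0.0, -0.0, 1.21]
```

View pics/w5.png

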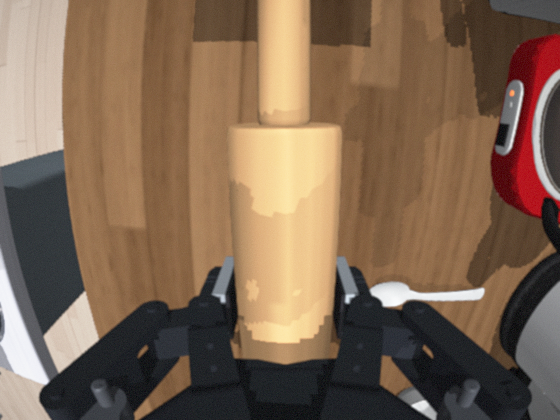

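The pin is held level, with the far barrel end at row ~126 and its sides at columns 230 and 341. Next I work out the pin's offset in the hand and move towards the rest.

```bash
python3 - <<'E'
from h import *
im,p=load('w5.png')
for n,u,v in[('endL',230,129),('endR',341,129),('hL',259,100),('hR',309,100),('hL',259,30),('hR',309,30)]:print(n,onplane(p,u,v,.1225,True).round(4))
E
python3 -m inch '[-14,-2,0,0,0,1.2,35, -22,-3,0,0,0,1.2,35, -22,-2,0,0,0,1.2,35, -22,-2,0,0,0,1.2,35, -22,-1,0,0,0,1.2,35, -22,-1,0,0,0,1.2,35, -22,0,0,0,0,1.2,35, -22,0,0,0,0,1.2,35]'
python3 -m inch '[-22,0.5,0,0,0,1.2,35, -22,1,0,0,0,1.2,35, -22,1.5,0,0,0,1.2,35, -22,2,0,0,0,1.2,35, -22,2.5,0,0,0,1.2,35, -22,3,0,0,0,1.2,35, -14,2,0,0,0,1.2,35, -6,1,0,0,0,1.2,35]'
python3 -c "from h import *;st();snap('top','t6.png');snap('wrist','w6.png');snap('scene','s6.png')"
```

```text
endL [0.4525 0.2046 0.1225]
endR [0.4945 0.2069 0.1225]
hL [0.4631 0.216  0.1225]
hR [0.4817 0.217  0.1225]
hL [0.4616 0.2431 0.1225]
hR [0.4802 0.2441 0.1225]
time: 13.25
tool_pos: [0.4602, -0.0345, 0.1006]
tcp_rot: [-2.344, -2.088, 0.004]
wrist_force: [-0.1, -0.5, -2.3]
width: 0.502
grip_force: 51.1
time: 14.05
tool_pos: [0.4474, -0.1863, 0.1012]
tcp_rot: [-2.512, -1.883, 0.002]
wrist_force: [-0.8, 0.3, -1.9]
width: 0.496
grip_force: 51.1
t 14.05 p [ 0.4474 -0.1863  0.1012] yaw 73.7 tilt [-0.002   0.0007] F [-0.8  0.3 -1.9] w 0.496 g 51.14
```

View pics/w6.png

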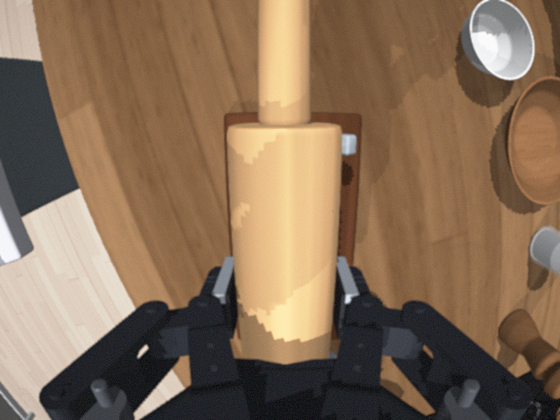

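The pin hangs over the rest: the base's far corners are at about (226,113) and (361,114), with one V arm tip at (349,145).

Run:
```python
from h import *
im,p=load('w6.png')
a=onplane(p,226,113,.012,True);b=onplane(p,361,114,.012,True);d=b-a
print(a,b,np.linalg.norm(d),'axis yaw',np.degrees(np.arctan2(d[0],-d[1]))); 
yaw=np.arctan2(d[0],-d[1])
for y in(np.radians(73.8),yaw): print('centre',((a+b)/2-.1*np.array([np.cos(y),np.sin(y),0])).round(4))
print('Vtip',onplane(p,349,145,.064,True).round(4))
plan((.4465-.0008*.28,-.211-.0008*.96,.1012),73.8,2)
# crop both views
t=cv2.imread('pics/t6.png')[215:295,320:430];s=cv2.imread('pics/s6.png')[160:230,290:400]
w=cv2.imread('pics/w0.png')
cv2.imwrite('pics/m6.png',np.vstack([cv2.resize(np.hstack([w[:,:]]),(420,315)),cv2.resize(t,(420,280))]))
st()
```

```text
[ 0.42826797 -0.10182062  0.012     ] [ 0.52058372 -0.1291133   0.012     ] 0.09626571313982354 axis yaw 73.5299552236804
centre [ 0.4465 -0.2115  0.012 ]
centre [ 0.4461 -0.2114  0.012 ]
Vtip [ 0.498  -0.1404  0.064 ]
[-13.1, 2.9, 0.2] [-0.04, -0.02, 0.02]
[-13.1, 2.9, 0.3] [-0.04, -0.02, 0.02]
t 14.2 p [ 0.448  -0.185   0.1017] yaw 73.85 tilt [-0.0011  0.0009] F [-0.3 -0.8 -2.1] w 0.501 g 51.14
```

View pics/m6.png

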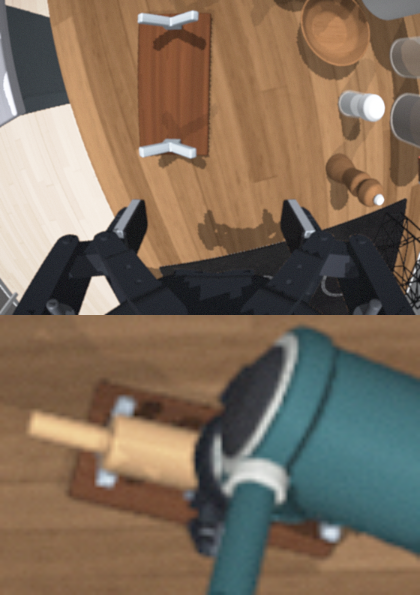

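The w0 and top views agree with the rest position of about (0.4465, -0.2113) and yaw 73.8°. The pin goes over the seat next, then down in stages.

```bash
python3 -m inch '[-7,1.5,0,0,0,0,35, -9,2,0,0,0,0,35, -7,1.5,0,0,0,0,35, -3.5,1,0,0,0,0,35, 0,0,5,0,0,0,35, 0,0,5,0,0,0,35, 0,0,0,0,0,0,35, 0,0,0,0,0,0,35]'
python3 -c "from h import *;st();snap('top','t7.png');snap('wrist','w7.png')
p=load('w7.png')[1]
s=sensors.read_state();t=s['tool_pos'];d=np.array([.4463,-.2121])-t[:2];a=np.radians(73.85);print(d@[np.cos(a),np.sin(a)]*1000,d@[np.sin(a),-np.cos(a)]*1000)"
```

```text
time: 15.0
tool_pos: [0.4466, -0.2119, 0.0918]
tcp_rot: [-2.509, -1.888, 0.001]
wrist_force: [-0.3, -0.4, -2.5]
width: 0.5
grip_force: 51.1
t 15.0 p [ 0.4466 -0.2119  0.0918] yaw 73.92 tilt [-0.001   0.0006] F [-0.3 -0.4 -2.5] w 0.5 g 51.14
-0.18403082351921426 -0.7029734069734604
```

```bash
python3 -m inch '[0,0,5,0,0,0,35, 0,0,5,0,0,0,35, 0,0,5,0,0,0,35, 0,0,5,0,0,0,35, 0,0,5,0,0,0,35, 0,0,5,0,0,0,35, 0,0,0,0,0,0,35, 0,0,0,0,0,0,35]'
python3 -c "from h import *;st();snap('wrist','w8.png')"
```

```text
time: 15.9
tool_pos: [0.4469, -0.2123, 0.0621]
tcp_rot: [-2.51, -1.888, 0.0]
wrist_force: [0.1, -0.8, -1.0]
width: 0.502
grip_force: 51.1
t 15.9 p [ 0.4469 -0.2123  0.0621] yaw 73.91 tilt [-0.0004  0.0002] F [ 0.1 -0.8 -1. ] w 0.502 g 51.14
```

View pics/w8.png

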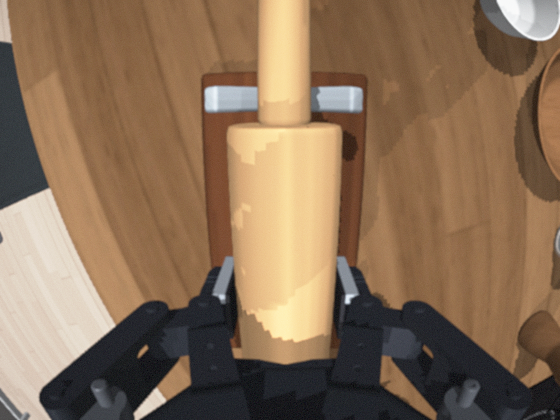

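The handle (columns 259 to 309) is centred between the V arm tips (205 and 362), and the barrel end at row 124 sits clear of the support at row 112. I lower it.

```bash
python3 -m inch '[0,0,5,0,0,0,35, 0,0,5,0,0,0,35, 0,0,5,0,0,0,35, 0,0,5,0,0,0,35, 0,0,4,0,0,0,35, 0,0,3,0,0,0,35, 0,0,2,0,0,0,35, 0,0,0,0,0,0,35]'
python3 -c "from h import *;st()"
python3 -m inch '[0,0,1,0,0,0,35, 0,0,1,0,0,0,35, 0,0,1,0,0,0,35, 0,0,0,0,0,0,35, 0,0,0,0,0,0,35, 0,0,0,0,0,0,35, 0,0,0,0,0,0,35, 0,0,0,0,0,0,35]'
python3 -c "from h import *;st()"
```

```text
time: 16.75
tool_pos: [0.4468, -0.2122, 0.0329]
tcp_rot: [-2.51, -1.888, 0.0]
wrist_force: [0.1, -0.2, -2.5]
width: 0.502
grip_force: 51.1
t 16.75 p [ 0.4468 -0.2122  0.0329] yaw 73.9 tilt [-0.0005  0.0003] F [ 0.1 -0.2 -2.5] w 0.502 g 51.14
time: 17.55
tool_pos: [0.447, -0.2123, 0.0303]
tcp_rot: [-2.511, -1.889, 0.0]
wrist_force: [0.2, 0.2, -2.0]
width: 0.496
grip_force: 51.1
t 17.55 p [ 0.447  -0.2123  0.0303] yaw 73.91 tilt [-0.0001 -0.    ] F [ 0.2  0.2 -2. ] w 0.496 g 51.12
```

Not in contact yet; I lower in 0.5 to 1 mm steps until the force turns upward.

```bash
python3 -m inch '[0,0,0.5,0,0,0,35, 0,0,0.5,0,0,0,35, 0,0,0.5,0,0,0,35, 0,0,0,0,0,0,35, 0,0,0,0,0,0,35, 0,0,0,0,0,0,35, 0,0,0,0,0,0,35, 0,0,0,0,0,0,35]'
python3 -c "from h import *;st()"
python3 -m inch '[0,0,0.5,0,0,0,35, 0,0,0.5,0,0,0,35, 0,0,0,0,0,0,35, 0,0,0,0,0,0,35, 0,0,0,0,0,0,35, 0,0,0,0,0,0,35, 0,0,0,0,0,0,35, 0,0,0,0,0,0,35]'
python3 -c "from h import *;st()"
```

```text
time: 18.35
tool_pos: [0.447, -0.2123, 0.0298]
tcp_rot: [-2.51, -1.889, 0.0]
wrist_force: [-4.0, 1.6, 8.0]
width: 0.5
grip_force: 52.2
t 18.35 p [ 0.447  -0.2123  0.0298] yaw 73.91 tilt [-0.0002  0.    ] F [-4.   1.6  8. ] w 0.5 g 52.19
time: 19.15
tool_pos: [0.4471, -0.2123, 0.0298]
tcp_rot: [-2.51, -1.889, 0.0]
wrist_force: [-6.9, 3.6, 15.6]
width: 0.5
grip_force: 53.0
t 19.15 p [ 0.4471 -0.2123  0.0298] yaw 73.91 tilt [-0.0004  0.0001] F [-6.9  3.6 15.6] w 0.5 g 52.96
```

Contact is mainly on the +x side of the V's, so I ease about 1 mm towards -x to seat both sides.

```bash
python3 -m inch '[0,-0.5,0,0,0,0,35, 0,-0.5,0,0,0,0,35, 0,0,0,0,0,0,35, 0,0,0,0,0,0,35, 0,0,0,0,0,0,35, 0,0,0,0,0,0,35, 0,0,0,0,0,0,35, 0,0,0,0,0,0,35]'
python3 -c "from h import *;st()"
```

```text
time: 19.95
tool_pos: [0.4469, -0.2123, 0.0296]
tcp_rot: [2.509, 1.888, 0.001]
wrist_force: [-3.1, 2.4, 11.7]
width: 0.497
grip_force: 52.3
t 19.95 p [ 0.4469 -0.2123  0.0296] yaw 73.91 tilt [ 0.0013 -0.0005] F [-3.1  2.4 11.7] w 0.497 g 52.26
```

```bash
python3 -m inch '[0,-0.5,0,0,0,0,35, 0,-0.3,0.3,0,0,0,35, 0,0,0,0,0,0,35, 0,0,0,0,0,0,35, 0,0,0,0,0,0,35, 0,0,0,0,0,0,35, 0,0,0,0,0,0,35, 0,0,0,0,0,0,35]'
python3 -c "from h import *;st();print(sensors.read_state()['torque']);snap('scene','s9.png')"
```

```text
time: 20.75
tool_pos: [0.4465, -0.2123, 0.0293]
tcp_rot: [2.509, 1.887, 0.002]
wrist_force: [-1.7, 2.0, 10.7]
width: 0.502
grip_force: 52.1
t 20.75 p [ 0.4465 -0.2123  0.0293] yaw 73.89 tilt [ 0.0022 -0.0008] F [-1.7  2.  10.7] w 0.502 g 52.1
[ 0.20714189  0.45129953 -0.09794928]
```

```bash
python3 -m inch '[0,0,0,0,0,0,46, 0,0,0,0,0,0,50, 0,0,0,0,0,0,58, 0,0,0,0,0,0,70, 0,0,0,0,0,0,80, 0,0,0,0,0,0,85, 0,0,0,0,0,0,85, 0,0,0,0,0,0,85]'
python3 -c "from h import *;st()"
python3 -m inch '[0,0,-5,0,0,0,85, 0,0,-10,0,0,0,85, 0,0,-20,0,0,0,85, 0,0,-30,0,0,0,85, 0,0,-30,0,0,0,85, 0,0,-20,0,0,0,85, 0,0,-5,0,0,0,85, 0,0,0,0,0,0,85]'
python3 -m inch '[-10,0,-5,0,0,0,85, -20,0,-5,0,0,0,85, -20,0,0,0,0,0,85, -20,0,0,0,0,0,85, -20,0,0,0,0,0,85, -10,0,0,0,0,0,85, 0,0,0,0,0,0,85, 0,0,0,0,0,0,85]'
python3 -c "from h import *;st();snap('wrist','w10.png')"
```

```text
time: 21.6
tool_pos: [0.4453, -0.2118, 0.0275]
tcp_rot: [-2.511, -1.889, -0.0]
wrist_force: [-1.1, 0.3, -0.2]
width: 0.996
grip_force: 0.0
t 21.6 p [ 0.4453 -0.2118  0.0275] yaw 73.91 tilt [-0.  0.] F [-1.1  0.3 -0.2] w 0.996 g 0.0
time: 22.4
tool_pos: [0.4461, -0.2122, 0.1489]
tcp_rot: [2.508, 1.887, 0.002]
wrist_force: [-0.1, 0.6, 0.4]
width: 0.995
grip_force: 0.0
time: 23.2
tool_pos: [0.4171, -0.3074, 0.1567]
tcp_rot: [-2.51, -1.887, 0.0]
wrist_force: [-0.1, -0.2, 0.1]
width: 1.003
grip_force: 0.0
t 23.2 p [ 0.4171 -0.3074  0.1567] yaw 73.86 tilt [-0.0011  0.0015] F [-0.1 -0.2  0.1] w 1.003 g 0.0
```

View pics/w10.png

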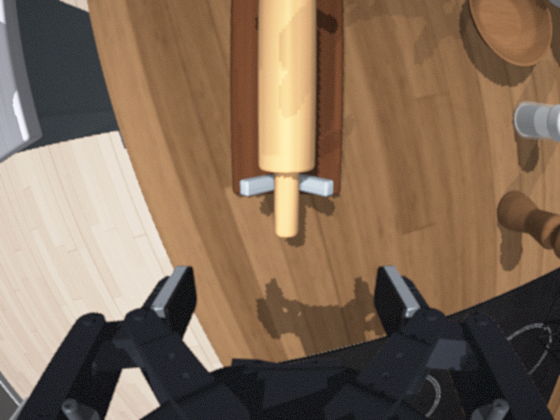

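The pin lies in the V's at about (287,185), centred and parallel to the rest, with the robot clear of it.

```bash
python3 -c "from h import *;print(job.finish_job())"
```

```text
the job is handed in; nothing more can be done
None
```

The job is handed in at about 23 s of robot time: the pin was drawn out by its handle, let go on the worktop, then gripped round the barrel, pressed into both V supports and released there; the last wrist view shows it lying in the rest, though no verdict was returned.

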